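# Close the weighed tin and show it to the code reader

## Task

The lid of the oblong tin standing on the counter scale is not quite on: press it down until it is fully home while the tin stands on the scale. Then lift that tin and hold it still, right way up, in the air in front of the code reader's window, its label centred on the window and squarely facing it (leaning the tin back to match the tilt of the reader's head), with about 10 cm between label and window. Finish while still holding it there, without touching the reader, and leave the other goods on the counter where they are.

Things in the scene. Friction and masses are not known exactly. Their poses are not given: they have to be found in the camera images.
- tin: The tin to close and present: plain bare-metal oblong tin standing upright on the scale, 76 (its x) x 52 (its y) x 90 mm tall without lid, straight walls, about 0.25 kg. Origin: centre of its underside; z up towards the lid. Its paper code label is on the narrow end that looks along its +x. Grip it across the 52 mm.
- tin_label (a point): Centre of the white paper label with black bars (42 wide x 44 mm high) on the tin's +x end face, 38 mm from the tin's middle and 45 mm above its underside. Axes as the tin's: x points straight out of the label, z up the tin.
- lid_top (a point): Centre of the flat top of the tin's push-on metal lid (72 x 50 mm plate, 6 mm thick, no wider than the tin). Axes as the tin's. 103 mm above the tin's underside with the lid fully up, 96 mm when home.
- lid (a joint): How far the lid is pushed on: 0 = standing 7 mm proud of the tin, 0.007 = fully home on the rim (m). It starts at 0 to 0.0015. Stiff: it moves under about 6 N and stays where it is left.
- scale: Compact black counter scale, fixed, 200 x 220 mm, with a flat steel plate 165 x 200 mm whose top is 60 mm above the counter; key and display panel at its -x side. Origin: centre of its underside on the counter. It may stand left or right of the middle.
- reader: Code reader stand, fixed, a round black foot 120 mm across and a bent stem behind (+x of) the head, carrying the grey head 270 mm up. Origin: centre of the foot's underside. Its front faces its -x.
- reader_window (a point): Centre of the dark window (64 x 58 mm) on the grey reader head (60 deep x 82 wide x 76 mm high), 31 mm in front of its tilt axis. Axes of the head: the window looks along -x, y is left seen from the robot, z up along the window. The head looks down by 0.15 to 0.5 rad (stiff hinge, stays so). With the tin rightly presented, tin and head axes are parallel.
- tray: White open tray, fixed, 220 x 220 x 30 mm, holding other goods. Origin: centre of its underside.
- tin_b: Bystander: another oblong tin of the same size and metal in the tray, lid on (96 mm tall), no label. Origin: centre of underside.
- jar: Bystander: closed amber jar, 52 mm across, 85 mm tall, in the tray. Origin: centre of underside.
- tub: Bystander: empty white cup, 68 mm across, 50 mm tall, in the tray. Origin: centre of underside.
- roll: Bystander: till paper roll standing on end, 56 mm across, 57 mm tall. Origin: centre of underside.
- scoop: Bystander: metal spoon lying on the counter, about 0.17 m long along its x. Origin: centre of underside.
- can: Bystander: food can, 66 mm across, 100 mm tall. Origin: centre of underside.
- mug: Bystander: white mug, 76 mm across, 90 mm tall. Origin: centre of underside.
Not all that is in view belongs to the job. What is shaped like the tin but brown or yellow is not meant.

How it is judged:
On the way, in this order (a step that is already met when the one before it is completed fails the run):
1. the lid is pressed fully home while the tin stands on the scale (value of joint lid above 0.0055 m and contact force between tin and scale above 0.5 N and angle between tin's own z axis and vertical below 0.1 rad), for 0.1 s.
2. the tin is lifted clear of the scale (height (world z) of tin above 0.09 m and contact force between tin and scale below 0.1 N and contact force between tin and the fingers above 1 N), for 0.1 s.
At the end, for the whole second after the job is handed in: The tin is held by the fingers alone in the air, still, lid home (within 1.5 mm), its label 70 to 130 mm in front of the reader window and facing it, label centre within 25 mm sideways and up-down of the window's centre line, tin axes within 0.22 rad of the reader head's (x of reader_window in the frame of tin_label between 0.07 and 0.13 m and y of tin_label in the frame of reader_window between -0.025 and 0.025 m and z of tin_label in the frame of reader_window between -0.025 and 0.025 m and angle between the x axis of tin and the x axis of reader_window, either way round below 0.22 rad and angle between the z axis of tin and the z axis of reader_window, either way round below 0.22 rad and value of joint lid above 0.0055 m and height (world z) of tin above 0.11 m and contact force between tin and the fingers above 1 N and contact force between tin and scale below 0.1 N and contact force between tin and reader below 0.1 N and linear speed of tin below 0.02 m/s and angular speed of tin below 0.15 rad/s); the arm keeps its last pose, push and grip.
It fails at once if other goods are shifted more than 3 cm or tipped over (distance of any of tin_b, jar, tub, roll, scoop, can, mug from where it was at the start of the episode above 0.03 m or angle between any of tin_b, jar, tub, roll, can, mug's own z axis and vertical above 0.5 rad).
It fails at once if the reader is touched (contact force between reader and anything else above 1 N).
It also fails if it takes over 42 s, if anything falls off the work surface, if the arm or the gripper's body presses on something with over 40 N, if the wrist force passes 120 N, or if a joint passes its speed limit or range.

## Robot

A 6-joint arm with a two-finger parallel gripper is mounted at the origin on the work surface. World frame = base frame: x ahead of the robot, y to its left, z up, the work surface at z = 0. Lengths are in m, angles in rad, forces in N, time in s.
With the tool pointing down it reaches from about 0.25 to 0.725 m from the base axis. Payload 4 kg.
Tool frame: the origin (TCP) lies midway between the tips of the shut fingers; the grasp point (between the pads) lies 19 mm behind it; z points along the fingers, y is the line along which they close (so a half turn about z gives the same grasp; the last joint's range is limited). The gripper opens to 85 mm and grips with 20 to 120 N. Pads are 22 mm wide; open, the fingers measure 114 mm over their backs; the gripper's body (76 mm by 85 mm) begins 54 mm behind the grasp point. The pads swing forward as they close: fully open they stand 13 mm farther back than shut.
Start: joints at [1.167, 0.241, 0.005, 1.335, 0, 1.571], TCP at [0.196, 0.46, 0.231] pointing down, gripper open.
Joint ranges: [-2.72, 2.72], [-1.05, 1.87], [-1.09, 1.28], [-1.99, 2.15], [-1.42, 1.44], [-3.14, 3.14]. Speed limits (rad/s): [2.79, 2.79, 3.14, 3.14, 3.14, 3.14].

## Interface

Orientations are given as a unit quaternion [x, y, z, w].
In Python, from workcell import bot, camera, job_done gives the robot as it stands.
- The arm moves only by the tool carry_out, never from a script. Its argument "plan" is a list of rows, each an object of numbers: "dx", "dy", "dz": the shift along the tool's x, y, z in mm; "twist": the turn about the tool's z in degrees; "fingers": the closure, from -1 (fully open) to 1 (shut). In form: [{"dx": .., "dy": .., "dz": .., "twist": .., "fingers": ..}, ...]. A call has exactly 5 rows; each row is the pose to reach, as a shift and turn from the pose commanded when the call began, along the tool's axes at that moment; what a row does not reach only later rows make up. A row lasts 1/12 s, in which the tool goes at most 41.7 mm and 7.16 degrees, less where a joint would pass 70% of its speed; a pose out of reach is approached as far as the arm can. A call with a gripper value outside its range is refused whole. The fingers move at their own pace and stop on an object; the grip force is fixed at half the most. Time passes only in rows, so rows that repeat a pose let the fingers close, or fill a call up. It gives the time, the measured TCP pose, the force, the opening and the grip force at its end, in the units of the state.
- bot.get_obs(): the state, without advancing time (a new reading comes with each control period).
- camera(name): name is "scene" or "top"; returns a dict with "image" (420x560x3 uint8, red, green, blue), "intrinsics" (3x3 intrinsics, pixels), "eye" and "attitude" of the camera in the world. Camera axes: x right, y down, z forward; pixel columns grow to the right and rows downward; lengths in m; the calibration is good to about 2 mm. A picture is of the moment at which its call begins. There is no depth.
- job_done(): hands the job in; it is judged then, once.
The state is a dict: "clock": time; "joint_pos": joint angles; "joint_vel": joint speeds; "tau": joint torques, N m; "eef_pos": TCP position; "tool_rot": TCP orientation; "ft_force": force on the tool from outside, world axes, zero at the start; "ft_torque": the same for the moment, N m; "grip_width": finger opening in m; "grasp_force": force on a finger pad.
Only numpy, scipy, OpenCV 4.12 (cv2) and the standard library are available. Lean on these libraries where they do the work, as an engineer would, in place of code of your own. Each camera call takes 0.05 s, during which the arm holds its last target. There are 200 camera calls.

## Working session

There is one attempt and no reset: what is moved stays moved. The work goes in short steps, Python scripts to look and compute and a tool call to move; the robot and the scene stay as the last step left them, time stands still between calls to the robot, and variables do not carry over. Pictures are saved under pics/ and viewed, at most 10 in all, crops included, and the job is handed in when it is done.

Besides the shell and the picture viewer there is one more tool, called after "Emit:" by a JSON object that holds its "fn" and its "kwargs", one argument or row to a line. carry_out: Moves the arm, as the interface text tells. Its arguments: {"type":"object","properties":{"plan":{"type":"array","items":{"type":"object","properties":{"dx":{"type":"number"},"dy":{"type":"number"},"dz":{"type":"number"},"twist":{"type":"number"},"fingers":{"type":"number"}}}}},"required":["plan"]}

```bash
mkdir -p pics; ls
python3 - <<'E'
from workcell import bot,camera
import cv2
for n in("scene","top"):
    c=camera(n);cv2.imwrite(f"pics/{n}0.png",c["image"][:,:,::-1]);print(n,c["intrinsics"],c["eye"],c["attitude"])
print(bot.get_obs())
E
```

```text
pics
scene [[428.12983339   0.         281.51242464]
 [  0.         428.12983339 211.79144266]
 [  0.           0.           1.        ]] [ 1.25473256 -0.53932713  0.86488498] [ 0.80119624  0.3865698  -0.18672872 -0.4168702 ]
top [[478.36553701   0.         278.97528239]
 [  0.         478.36553701 211.87186791]
 [  0.           0.           1.        ]] [0.43235033 0.08202075 1.36726761] [ 0.71422326 -0.69886289  0.03325676 -0.01922958]
{'clock': 0.1, 'joint_pos': array([1.16695241e+00, 2.41370200e-01, 3.85593335e-03, 1.33518039e+00,
       9.40052468e-06, 1.57078066e+00]), 'joint_vel': array([ 0.00144793, -0.00064885,  0.00378797,  0.00195415, -0.00067214,
       -0.00074099]), 'tau': array([-1.75565210e-04, -3.73137045e+01,  2.53009719e+01,  1.08551251e-02,
       -4.44045133e-05, -1.90670852e-05]), 'eef_pos': array([0.19625544, 0.45926518, 0.23048455]), 'tool_rot': array([ 2.00544850e-01,  9.79684063e-01, -9.28937205e-04, -1.94969688e-04]), 'ft_force': array([ 0.65566313, -0.73920813,  0.13608016]), 'ft_torque': array([ 0.01140178, -0.03265324,  0.07140043]), 'grasp_force': 0.0, 'grip_width': 0.08550754400157368}
```

View pics/scene0.png

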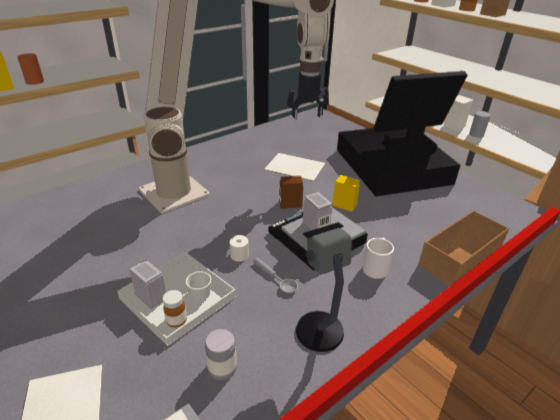

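View pics/top0.png

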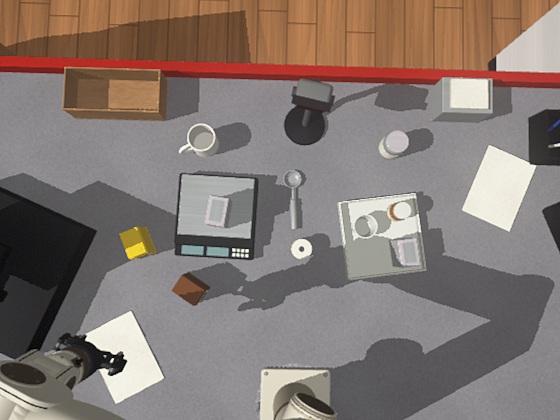

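In the top view, the grey tins are at (216,211) on the scale and (406,250) in the tray. Brown (190,289) and yellow (137,243) are decoys. The grey tin on the scale, with the barred label in the scene view at (323,220), fits the description. The reader foot is at top (304,125) and its head at (314,97). I'll confirm in enlarged crops.

Run:
```python
import cv2,numpy as np
t=cv2.imread("pics/top0.png");s=cv2.imread("pics/scene0.png")
z=lambda im,x,y,w,h,k:cv2.resize(im[y:y+h,x:x+w],None,fx=k,fy=k,interpolation=cv2.INTER_CUBIC)
a=z(t,180,170,80,90,5);b=z(t,270,70,80,90,5)
cv2.imwrite("pics/c1.png",np.hstack([a,b]))
cv2.imwrite("pics/c2.png",z(s,265,180,130,110,5))
```

```text
(no output)
```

View pics/c1.png

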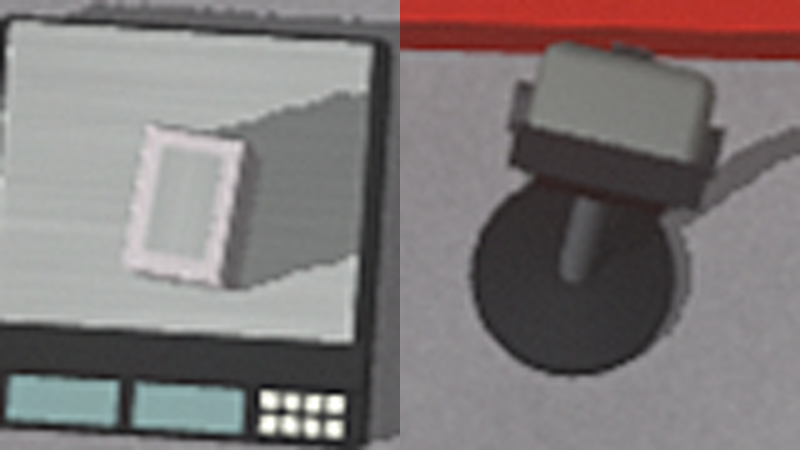

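View pics/c2.png

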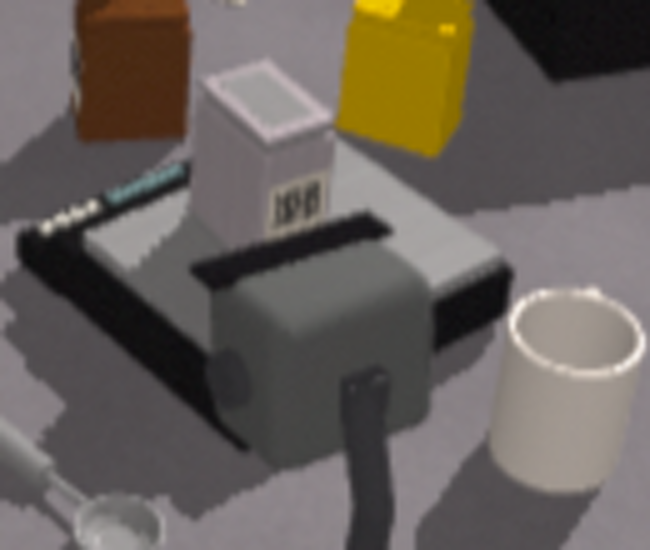

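The tin on the scale carries the barred label on its reader-facing end (+x), which confirms it as the target. Its lid corners in crop 1 are about (148,125), (245,140), (225,288) and (123,268). Next, a closer look at the head for its tilt.

Run:
```python
import cv2,numpy as np
t=cv2.imread("pics/top0.png");s=cv2.imread("pics/scene0.png")
z=lambda im,x,y,w,h,k:cv2.resize(im[y:y+h,x:x+w],None,fx=k,fy=k,interpolation=cv2.INTER_CUBIC)
g=lambda im:np.uint8(255*np.clip((im/255.)*1.3,0,1)**.55)
cv2.imwrite("pics/c3.png",np.hstack([g(z(s,300,218,56,60,8)),g(z(t,286,70,44,60,8))]))
```

```text
(no output)
```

View pics/c3.png

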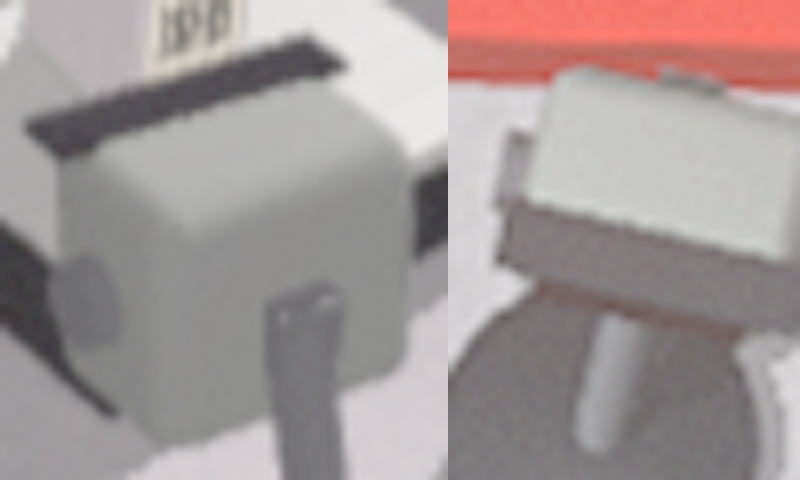

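```bash
cat > h.py <<'E'
import numpy as np,cv2
from scipy.spatial.transform import Rotation as R
from scipy.optimize import least_squares
K={'s':(428.13,281.51,211.79,[1.25473256,-0.53932713,0.86488498],[0.80119624,0.3865698,-0.18672872,-0.4168702]),
'topv':0,'t':(478.366,278.975,211.872,[0.43235033,0.08202075,1.36726761],[0.71422326,-0.69886289,0.03325676,-0.01922958])}
def proj(c,P):
    f,cx,cy,e,q=K[c];p=R.from_quat(q).inv().apply(np.atleast_2d(P)-e);return np.c_[f*p[:,0]/p[:,2]+cx,f*p[:,1]/p[:,2]+cy]
def ray(c,uv,z):
    f,cx,cy,e,q=K[c];uv=np.atleast_2d(uv);d=R.from_quat(q).apply(np.c_[(uv[:,0]-cx)/f,(uv[:,1]-cy)/f,np.ones(len(uv))]);e=np.array(e)
    return e+d*((z-e[2])/d[:,2])[:,None]
def Rh(yaw,t): return R.from_euler('ZY',[yaw,t])
E
python3 - <<'E'
from h import *
# tin: lid top corners in the top crop c1, order +x+y,+x-y,-x-y,-x+y
c=np.array([(148,125),(245,140),(228,288),(123,268)])/5+[180,170]
W=ray('t',c,.1625);print(W.round(4))
tin=W.mean(0);v=(W[0]+W[1]-W[2]-W[3])/2;u=(W[0]+W[3]-W[1]-W[2])/2
print('tin',tin,np.linalg.norm(v),np.linalg.norm(u),'yaw',np.arctan2(v[1],v[0]),np.arctan2(u[1],u[0])-np.pi/2)
sc=ray('t',np.array([(5,20),(375,42)])/5+[180,170],.06);print('scale plate back edge',sc.round(3),np.linalg.norm(sc[0]-sc[1]))
# scene: lid top corners from c2
cs=np.array([(266,60),(335,125),(268,142),(204,82)])/5+[265,180]
print('scene lid',ray('s',cs,.1625).round(4))
foot=ray('t',[270+(573-400)/5,70+275/5],0.006);print('foot',foot)
# head
h=.038;obs=[('s',(60,155),(-.03,-.041,h)),('s',(182,243),(.03,-.041,h)),('s',(412,140),(.03,.041,h)),
('s',(160,447),(.03,-.041,-h)),('s',(410,372),(.03,.041,-h)),('s',(90,302),(0,-.047,0)),
('t',(525,205),(-.03,.041,h)),('t',(785,260),(-.03,-.041,h)),('t',(556,66),(.03,.041,h)),('t',(818,122),(.03,-.041,h)),('t',(512,168),(0,.048,0)),('t',(830,240),(0,-.048,0))]
px=[np.array(o[1])/8+([300,218] if o[0]=='s' else [286-56,70]) for o in obs]
def res(p):
    r=Rh(p[3],p[4]);return np.array([(proj(o[0],r.apply(o[2])+p[:3])[0]-q) for o,q in zip(obs,px)])
s=least_squares(lambda p:np.r_[res(p).ravel(),(p[2]-.27)/.002],[.72,.02,.27,-.15,.3],loss='soft_l1')
print(s.x);print(res(s.x).round(1).tolist())
E
```

```text
[[0.561  0.2351 0.1625]
 [0.5545 0.186  0.1625]
 [0.4796 0.1924 0.1625]
 [0.4885 0.2453 0.1625]]
tin [0.52088876 0.21471258 0.1625    ] 0.07420308092766721 0.051599102995733774 yaw -0.11224813204805575 -0.1496140471284586
scale plate back edge [[0.628 0.328 0.06 ]
 [0.621 0.125 0.06 ]] 0.20336236920980855
scene lid [[0.4933 0.2448 0.1625]
 [0.5681 0.2294 0.1625]
 [0.557  0.1867 0.1625]
 [0.4885 0.1988 0.1625]]
foot [[ 0.78781966 -0.01286423  0.006     ]]
[ 0.78910709 -0.01180681  0.27198487 -0.16769708 -0.03823161]
[[-1.6, -4.4], [-0.7, 0.3], [3.4, 1.0], [-0.1, 3.3], [0.2, 0.0], [-0.8, 0.2], [-1.9, 4.6], [1.2, 4.6], [-0.8, -3.8], [1.9, -3.9], [-1.6, 0.6], [-1.1, -0.6]]
```

```bash
cat > fit.py <<'E'
from h import *
h=.038
obs=[('s',(60,155),(-.03,-.041,h)),('s',(182,243),(.03,-.041,h)),('s',(412,140),(.03,.041,h)),
('s',(160,447),(.03,-.041,-h)),('s',(410,372),(.03,.041,-h)),('s',(90,302),(0,-.047,0)),
('t',(525,205),(-.03,.041,h)),('t',(785,260),(-.03,-.041,h)),('t',(512,168),(0,.048,0)),('t',(830,240),(0,-.048,0))]
px=[np.array(o[1])/8+([300,218] if o[0]=='s' else [286-56,70]) for o in obs]
def res(p):
    r=Rh(p[3],p[4]);return np.array([(proj(o[0],r.apply(o[2])+p[:3])[0]-q) for o,q in zip(obs,px)])
for t0 in(-.15,-.35,-.6):
    s=least_squares(lambda p:np.r_[res(p).ravel(),(p[2]-.27)/.002],[.77,-.01,.27,-.15,t0])
    print(s.x.round(3),s.cost,res(s.x).round(1).tolist())
p=s.x
ims={c:cv2.imread(f'pics/{n}0.png') for c,n in(('s','scene'),('t','top'))}
out=[]
for c,(x,y) in(('s',(300,218)),('t',(286,70))):
    im=cv2.resize(ims[c][y:y+64,x:x+50],None,fx=8,fy=8,interpolation=cv2.INTER_CUBIC)
    im=np.uint8(255*np.clip(im/255*1.3,0,1)**.55)
    V=np.array([(a,b,d) for a in(-.03,.03) for b in(-.041,.041) for d in(-h,h)])
    q=(proj(c,Rh(p[3],p[4]).apply(V)+p[:3])-[x,y])*8
    for i in range(8):
        for k in(1,2,4):
            if not i&k:cv2.line(im,*[tuple(map(int,q[j])) for j in(i,i|k)],(0,0,255) if i&4 or k==4 else (255,80,0),1)
    out.append(im)
cv2.imwrite('pics/fit1.png',np.hstack(out))
E
python3 fit.py
```

```text
[ 0.791 -0.013  0.274 -0.162  0.007] 42.11673318933442 [[-1.1, -4.5], [-0.0, 1.3], [4.1, 1.8], [-0.3, 3.4], [-0.1, -0.0], [-0.6, 0.3], [-1.0, 2.8], [2.3, 2.6], [-0.9, -0.3], [-0.3, -1.7]]
[ 0.791 -0.013  0.274 -0.162  0.007] 42.11673319591302 [[-1.1, -4.5], [-0.0, 1.3], [4.1, 1.8], [-0.3, 3.4], [-0.1, -0.0], [-0.6, 0.3], [-1.0, 2.8], [2.3, 2.6], [-0.9, -0.3], [-0.3, -1.7]]
[ 0.791 -0.013  0.274 -0.162  0.007] 42.11673318924181 [[-1.1, -4.5], [-0.0, 1.3], [4.1, 1.8], [-0.3, 3.4], [-0.1, -0.0], [-0.6, 0.3], [-1.0, 2.8], [2.3, 2.6], [-0.9, -0.3], [-0.3, -1.7]]
```

View pics/fit1.png

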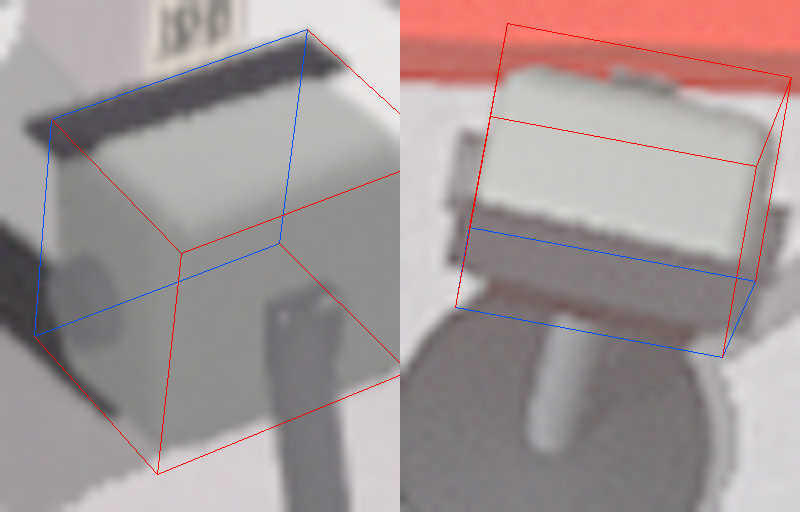

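Run:
```python
import cv2,numpy as np
s=cv2.imread("pics/scene0.png")[220:278,300:357]
g=cv2.cvtColor(cv2.resize(s,None,fx=10,fy=10,interpolation=cv2.INTER_LANCZOS4),6)
g=np.uint8(np.clip((g.astype(float)-20)*2.2,0,255))
g=cv2.applyColorMap(g,cv2.COLORMAP_TURBO)
for i in range(0,570,50):cv2.putText(g,str(i),(i,8),0,.3,(255,255,255));cv2.putText(g,str(i),(0,i+4),0,.3,(255,255,255))
cv2.imwrite("pics/c4.png",g)
```

```text
(no output)
```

View pics/c4.png

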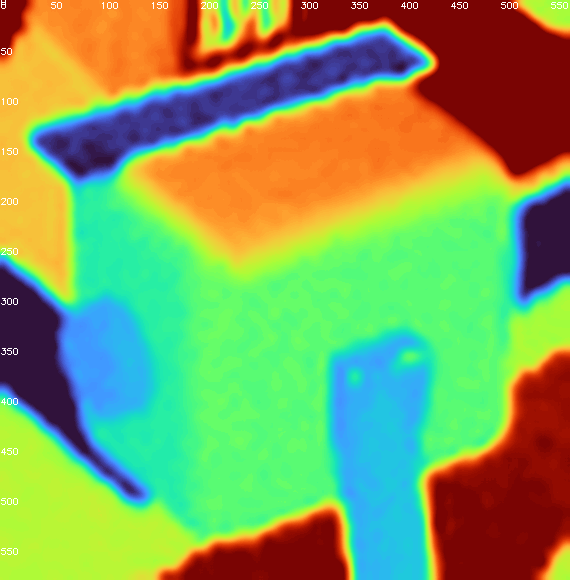

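```bash
cat > fit2.py <<'E'
from h import *
# c4 points: sign triple (front-/back+, y, z) ; weights x,y
O=[((1,-1,1),(212,255),1,1),((1,-1,-1),(197,545),1,1),((1,1,1),(511,178),1,1),((1,1,-1),(506,440),1,1),((-1,-1,1),(72,170),1,0),((-1,-1,-1),(76,418),1,.5)]
px=np.array([o[1] for o in O])/10+[300,220];w=np.array([o[2:] for o in O])
kt=np.array([(522,105),(715,145)])-[400,0];kt=kt/5+[270,70]
def res(p):
    x,y,z,yaw,t,f,b,W,ht,hb,k=p;r=Rh(yaw,-t)   # t>0: looks down? checked below
    V=[(b if o[0][0]>0 else -f,o[0][1]*W,ht if o[0][2]>0 else -hb) for o in O]
    P=proj('s',r.apply(V)+p[:3]);kn=r.apply([[0,-k,0],[0,k,0]])+p[:3]
    # label centre of top-view knobs, scene knob
    return np.r_[((P-px)*w).ravel(),(proj('t',kn)-kt).ravel(),proj('s',kn)[0]-[310.5,255.8],(p[2]-.27)/.003,(np.array([f,b,W,ht,hb])-[.03,.03,.041,.038,.038])/.003]
for t0 in(.05,.2,.4):
    s=least_squares(res,[.79,-.01,.27,-.15,t0,.03,.03,.041,.038,.038,.045])
    J=np.linalg.inv(s.jac.T@s.jac);print(s.x.round(4),s.cost.round(2),np.sqrt(np.diag(J))[3:5]);
print(res(s.x)[:18].round(1))
print('window dir for t',Rh(s.x[3],-s.x[4]).apply([-1,0,0]))
E
python3 fit2.py
```

```text
[ 0.7844 -0.0244  0.2661 -0.0768  0.1408  0.0173  0.0371  0.0355  0.0441
  0.0261 -0.0225] 426.41 [0.02815118 0.03289917]
[ 0.7844 -0.0244  0.2661 -0.0768  0.1408  0.0173  0.0371  0.0355  0.0441
  0.0261 -0.0225] 426.41 [0.02815119 0.03289927]
[ 0.7844 -0.0244  0.2661 -0.0768  0.1408  0.0173  0.0371  0.0355  0.0441
  0.0261 -0.0225] 426.41 [0.02815121 0.03289945]
[-0.3  3.1  1.6  2.6 -3.3 -1.5 -3.4  0.1 -3.   0.  -2.4  1.5 13.8  6.4
 -5.9  0.3 20.6 -7.2]
window dir for t [-0.98718401  0.07592927 -0.14036552]
```

```bash
sed -i "s/proj('t',kn)-kt/proj('t',kn[::-1])-kt/" fit2.py; python3 fit2.py
```

```text
[ 0.7904 -0.0136  0.272  -0.2145  0.1245  0.0283  0.0273  0.0371  0.0366
  0.0349  0.0458] 5.28 [0.02281508 0.03780389]
[ 0.7904 -0.0136  0.272  -0.2145  0.1245  0.0283  0.0273  0.0371  0.0366
  0.0349  0.0458] 5.28 [0.02281509 0.03780391]
[ 0.7904 -0.0136  0.272  -0.2145  0.1245  0.0283  0.0273  0.0371  0.0366
  0.0349  0.0458] 5.28 [0.02281509 0.03780393]
[-0.4  0.9  0.7  0.5  0.5 -1.3 -0.5  0.5 -0.2 -0.  -0.5 -0.3 -0.1 -0.6
 -0.7  0.6 -0.3  0. ]
window dir for t [-0.96952356  0.21121159 -0.12415207]
```

Run:
```python
from h import *
pts={'rear+y':((425,65),(502,207)),'front+y':((385,28),(502,262)),'front-y':((32,136),(820-0,325))}
A=np.array([.7904,-.0136,.271])
for n,(s,t) in pts.items():
    s=np.array(s)/10+[300,220];t=np.array(t)/8+[230,70]
    f=lambda P:np.r_[proj('s',P)[0]-s,proj('t',P)[0]-t]
    r=least_squares(f,[.77,0,.3]);print(n,r.x.round(4),f(r.x).round(1),'head yaw frame',Rh(-.2,0).inv().apply(r.x-A).round(4))
```

```text
rear+y [0.7772 0.0362 0.3026] [-0.1  0.  -0.1 -0.1] head yaw frame [-0.0228  0.0462  0.0316]
front+y [0.7622 0.037  0.303 ] [-0.8  0.1 -0.6 -0.6] head yaw frame [-0.0377  0.044   0.032 ]
front-y [ 0.7459 -0.0526  0.3062] [-1.1  0.1 -0.9 -0.8] head yaw frame [-0.0358 -0.047   0.0352]
```

```bash
cat >> h.py <<'E'
def plan(target,yaw):
    """tool-frame shift (mm) and twist (deg) to put the TCP at target with tool y at yaw+90deg"""
    from workcell import bot
    o=bot.get_obs();r=R.from_quat(o['tool_rot']);y=r.apply([0,1,0])
    d=r.inv().apply(np.array(target)-o['eef_pos'])*1000
    tw=-(np.degrees(yaw+np.pi/2-np.arctan2(y[1],y[0]))+90)%180-90
    print('shift',d.round(1),'twist',round(tw,1),'at',o['eef_pos'].round(4),'t',round(o['clock'],2),'F',o['ft_force'].round(1),'w',round(o['grip_width'],4),'tool z',r.apply([0,0,1]).round(3),'j6',o['joint_pos'][5].round(2))
E
python3 -c "
from h import *
plan([.523,.2148,.185],-.14)"
```

```text
shift [-396.5  -96.3   45.7] twist -15.1 at [0.1963 0.4593 0.2305] t 0.1 F [ 0.7 -0.7  0.1] w 0.0855 tool z [-0.001 -0.002 -1.   ] j6 1.57
```

Emit:
{"fn": "carry_out", "kwargs": {
  "plan": [
    {"dx": -80,"dy": -19,"dz": 0,"twist": -5,"fingers": 1},
    {"dx": -120,"dy": -29,"dz": 0,"twist": -10,"fingers": 1},
    {"dx": -160,"dy": -39,"dz": 0,"twist": -15,"fingers": 1},
    {"dx": -200,"dy": -48,"dz": 0,"twist": -15,"fingers": 1},
    {"dx": -200,"dy": -48,"dz": 0,"twist": -15,"fingers": 1}
  ]
}}

```text
clock: 0.52
eef_pos: [0.3626, 0.3354, 0.2309]
tool_rot: [0.071, 0.997, -0.0, -0.0]
ft_force: [0.4, 1.1, 0.7]
grip_width: 0.0256
grasp_force: 0.0
```

```bash
python3 -c "
from h import *
plan([.523,.2148,.185],-.14)"
```

```text
shift [-175.9  -96.8   45.9] twist -0.1 at [0.3626 0.3354 0.2309] t 0.52 F [0.4 1.1 0.7] w 0.0256 tool z [-0.    -0.001 -1.   ] j6 0.89
```

Emit:
{"fn": "carry_out", "kwargs": {
  "plan": [
    {"dx": -35,"dy": -19,"dz": 0,"twist": 0,"fingers": 1},
    {"dx": -70,"dy": -39,"dz": 10,"twist": 0,"fingers": 1},
    {"dx": -105,"dy": -58,"dz": 20,"twist": 0,"fingers": 1},
    {"dx": -140,"dy": -77,"dz": 35,"twist": 0,"fingers": 1},
    {"dx": -176,"dy": -97,"dz": 46,"twist": 0,"fingers": 1}
  ]
}}

```text
clock: 0.93
eef_pos: [0.5214, 0.2156, 0.1845]
tool_rot: [0.071, 0.997, -0.0, -0.001]
ft_force: [-0.5, 1.6, 0.1]
grip_width: -0.0002
grasp_force: 0.0
```

Emit:
{"fn": "carry_out", "kwargs": {
  "plan": [
    {"dx": 0,"dy": 0,"dz": 5,"twist": 0,"fingers": 1},
    {"dx": 0,"dy": 0,"dz": 10,"twist": 0,"fingers": 1},
    {"dx": 0,"dy": 0,"dz": 14,"twist": 0,"fingers": 1},
    {"dx": 0,"dy": 0,"dz": 18,"twist": 0,"fingers": 1},
    {"dx": 0,"dy": 0,"dz": 20,"twist": 0,"fingers": 1}
  ]
}}

```text
clock: 1.35
eef_pos: [0.5195, 0.2182, 0.1655]
tool_rot: [0.07, 0.998, -0.0, -0.0]
ft_force: [-0.3, 0.1, 0.5]
grip_width: 0.0
grasp_force: 0.0
```

```bash
python3 -c "
from h import *
from workcell import camera
plan([.523,.2148,.155],-.14)
c=[camera(n)['image'][:,:,::-1] for n in('scene','top')]
a=cv2.resize(c[0][170:260,270:370],None,fx=4,fy=4);b=cv2.resize(c[1][165:255,165:265],None,fx=4,fy=4)
cv2.imwrite('pics/p1.png',np.hstack([a,b]))"
```

```text
shift [-4.  -2.8 10.5] twist 0.0 at [0.5195 0.2182 0.1655] t 1.35 F [-0.3  0.1  0.5] w 0.0 tool z [-0.001 -0.    -1.   ] j6 0.54
```

View pics/p1.png

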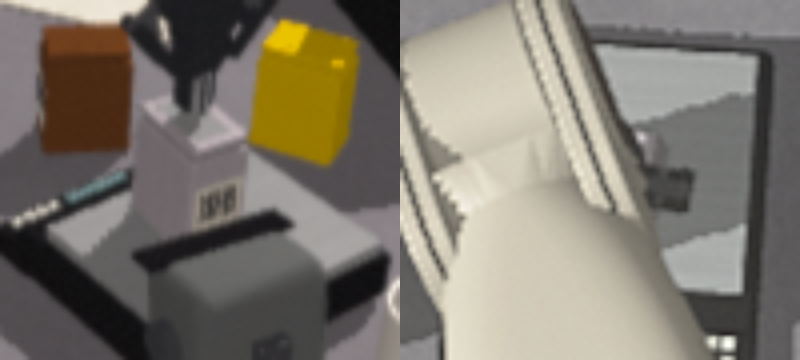

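The fingers are shut just above the lid's centre in the scene half, at (195,110). Now pressing.

Emit:
{"fn": "carry_out", "kwargs": {
  "plan": [
    {"dx": -3,"dy": -2,"dz": 0,"twist": 0,"fingers": 1},
    {"dx": -3,"dy": -2,"dz": 3,"twist": 0,"fingers": 1},
    {"dx": -3,"dy": -2,"dz": 5,"twist": 0,"fingers": 1},
    {"dx": -3,"dy": -2,"dz": 7,"twist": 0,"fingers": 1},
    {"dx": -3,"dy": -2,"dz": 8,"twist": 0,"fingers": 1}
  ]
}}

```text
clock: 1.87
eef_pos: [0.5236, 0.2152, 0.1587]
tool_rot: [0.071, 0.997, 0.001, 0.001]
ft_force: [-1.0, 0.2, 6.4]
grip_width: 0.0001
grasp_force: 2.9
```

Emit:
{"fn": "carry_out", "kwargs": {
  "plan": [
    {"dx": 0,"dy": 0,"dz": 1,"twist": 0,"fingers": 1},
    {"dx": 0,"dy": 0,"dz": 2,"twist": 0,"fingers": 1},
    {"dx": 0,"dy": 0,"dz": 3,"twist": 0,"fingers": 1},
    {"dx": 0,"dy": 0,"dz": 3,"twist": 0,"fingers": 1},
    {"dx": 0,"dy": 0,"dz": 3,"twist": 0,"fingers": 1}
  ]
}}

```text
clock: 2.28
eef_pos: [0.5236, 0.2152, 0.1561]
tool_rot: [0.071, 0.997, 0.001, 0.001]
ft_force: [-0.2, 1.0, 5.8]
grip_width: 0.0005
grasp_force: 2.8
```

Sliding at about 6 N. I'll press on until the force rises.

Emit:
{"fn": "carry_out", "kwargs": {
  "plan": [
    {"dx": 0,"dy": 0,"dz": 1,"twist": 0,"fingers": 1},
    {"dx": 0,"dy": 0,"dz": 2,"twist": 0,"fingers": 1},
    {"dx": 0,"dy": 0,"dz": 2.5,"twist": 0,"fingers": 1},
    {"dx": 0,"dy": 0,"dz": 2.5,"twist": 0,"fingers": 1},
    {"dx": 0,"dy": 0,"dz": 2.5,"twist": 0,"fingers": 1}
  ]
}}

```text
clock: 2.7
eef_pos: [0.5237, 0.2153, 0.156]
tool_rot: [0.071, 0.997, 0.001, 0.002]
ft_force: [-5.5, -1.7, 16.5]
grip_width: 0.0001
grasp_force: 8.4
```

Lid is home at z 0.156 (16 N). I'll back off, open and grasp.

Emit:
{"fn": "carry_out", "kwargs": {
  "plan": [
    {"dx": 0,"dy": 0,"dz": -10,"twist": 0,"fingers": 1},
    {"dx": 0,"dy": 0,"dz": -30,"twist": 0,"fingers": -1},
    {"dx": 0,"dy": 0,"dz": -30,"twist": 0,"fingers": -1},
    {"dx": 0,"dy": 0,"dz": -30,"twist": 0,"fingers": -1},
    {"dx": 0,"dy": 0,"dz": -30,"twist": 0,"fingers": -1}
  ]
}}

```text
clock: 3.12
eef_pos: [0.5231, 0.2147, 0.1817]
tool_rot: [0.071, 0.997, -0.0, -0.0]
ft_force: [-0.1, -0.1, 0.7]
grip_width: 0.0484
grasp_force: 0.0
```

Emit:
{"fn": "carry_out", "kwargs": {
  "plan": [
    {"dx": 0,"dy": 0,"dz": 0,"twist": 0,"fingers": -1},
    {"dx": 0,"dy": 0,"dz": 0,"twist": 0,"fingers": -1},
    {"dx": 0,"dy": 0,"dz": 0,"twist": 0,"fingers": -1},
    {"dx": 0,"dy": 0,"dz": 0,"twist": 0,"fingers": -1},
    {"dx": 0,"dy": 0,"dz": 0,"twist": 0,"fingers": -1}
  ]
}}

```text
clock: 3.53
eef_pos: [0.5231, 0.2147, 0.1819]
tool_rot: [0.071, 0.997, -0.0, -0.0]
ft_force: [0.4, -0.4, 0.4]
grip_width: 0.0856
grasp_force: 0.0
```

```bash
python3 -c "
from h import *
plan([.523,.215,.106],-.14)"
```

```text
shift [ 0.1  0.3 75.9] twist -0.1 at [0.5231 0.2147 0.1819] t 3.53 F [ 0.4 -0.4  0.4] w 0.0856 tool z [-0.001 -0.    -1.   ] j6 0.53
```

Emit:
{"fn": "carry_out", "kwargs": {
  "plan": [
    {"dx": 0,"dy": 0,"dz": 15,"twist": 0,"fingers": -1},
    {"dx": 0,"dy": 0,"dz": 32,"twist": 0,"fingers": -1},
    {"dx": 0,"dy": 0,"dz": 50,"twist": 0,"fingers": -1},
    {"dx": 0,"dy": 0,"dz": 66,"twist": 0,"fingers": -1},
    {"dx": 0,"dy": 0,"dz": 76,"twist": 0,"fingers": -1}
  ]
}}

```text
clock: 3.95
eef_pos: [0.5223, 0.2144, 0.1044]
tool_rot: [0.071, 0.997, -0.001, -0.001]
ft_force: [0.2, 0.4, -0.4]
grip_width: 0.0852
grasp_force: 0.0
```

Emit:
{"fn": "carry_out", "kwargs": {
  "plan": [
    {"dx": 0,"dy": 0,"dz": 0,"twist": 0,"fingers": 1},
    {"dx": 0,"dy": 0,"dz": 0,"twist": 0,"fingers": 1},
    {"dx": 0,"dy": 0,"dz": 0,"twist": 0,"fingers": 1},
    {"dx": 0,"dy": 0,"dz": 0,"twist": 0,"fingers": 1},
    {"dx": 0,"dy": 0,"dz": 0,"twist": 0,"fingers": 1}
  ]
}}

```text
clock: 4.37
eef_pos: [0.5242, 0.2153, 0.1075]
tool_rot: [0.071, 0.997, 0.001, 0.001]
ft_force: [0.8, 1.2, 1.3]
grip_width: 0.0514
grasp_force: 63.4
```

Emit:
{"fn": "carry_out", "kwargs": {
  "plan": [
    {"dx": 0,"dy": 0,"dz": 0,"twist": 0,"fingers": 1},
    {"dx": 0,"dy": 0,"dz": -8,"twist": 0,"fingers": 1},
    {"dx": 0,"dy": 0,"dz": -25,"twist": 0,"fingers": 1},
    {"dx": 0,"dy": 0,"dz": -45,"twist": 0,"fingers": 1},
    {"dx": 0,"dy": 0,"dz": -50,"twist": 0,"fingers": 1}
  ]
}}

```text
clock: 4.78
eef_pos: [0.5243, 0.2151, 0.1591]
tool_rot: [0.071, 0.997, 0.001, 0.002]
ft_force: [1.0, 0.7, -3.1]
grip_width: 0.0514
grasp_force: 63.4
```

```bash
python3 -c "
from h import *
plan([.55,.099,.156],1.54)"
```

```text
shift [ -41.9 -111.3    3.1] twist 83.6 at [0.5243 0.2151 0.1591] t 4.78 F [ 1.   0.7 -3.1] w 0.0514 tool z [ 0.003  0.001 -1.   ] j6 0.53
```

Emit:
{"fn": "carry_out", "kwargs": {
  "plan": [
    {"dx": -8,"dy": -22,"dz": 0,"twist": -7,"fingers": 1},
    {"dx": -16,"dy": -45,"dz": 0,"twist": -14,"fingers": 1},
    {"dx": -25,"dy": -67,"dz": 0,"twist": -21,"fingers": 1},
    {"dx": -33,"dy": -90,"dz": 0,"twist": -28,"fingers": 1},
    {"dx": -42,"dy": -111,"dz": 0,"twist": -35,"fingers": 1}
  ]
}}

```text
clock: 5.2
eef_pos: [0.5483, 0.0975, 0.1555]
tool_rot: [-0.235, 0.972, -0.0, -0.001]
ft_force: [-0.2, 0.6, -3.6]
grip_width: 0.0514
grasp_force: 63.7
```

Emit:
{"fn": "carry_out", "kwargs": {
  "plan": [
    {"dx": 0,"dy": 0,"dz": 0,"twist": -7,"fingers": 1},
    {"dx": 0,"dy": 0,"dz": 0,"twist": -14,"fingers": 1},
    {"dx": 0,"dy": 0,"dz": 0,"twist": -21,"fingers": 1},
    {"dx": 0,"dy": 0,"dz": 0,"twist": -28,"fingers": 1},
    {"dx": 0,"dy": 0,"dz": 0,"twist": -35,"fingers": 1}
  ]
}}

```text
clock: 5.62
eef_pos: [0.5484, 0.0985, 0.1554]
tool_rot: [-0.516, 0.856, 0.0, -0.001]
ft_force: [0.7, 0.0, -3.3]
grip_width: 0.0513
grasp_force: 64.1
```

Emit:
{"fn": "carry_out", "kwargs": {
  "plan": [
    {"dx": 0,"dy": 0,"dz": 0,"twist": -7,"fingers": 1},
    {"dx": 0,"dy": 0,"dz": 0,"twist": -14,"fingers": 1},
    {"dx": 0,"dy": 0,"dz": 0,"twist": -21,"fingers": 1},
    {"dx": 0,"dy": 0,"dz": 0,"twist": -26,"fingers": 1},
    {"dx": 0,"dy": 0,"dz": 0,"twist": -26,"fingers": 1}
  ]
}}

```text
clock: 6.03
eef_pos: [0.5485, 0.0988, 0.1555]
tool_rot: [-0.694, 0.72, 0.0, -0.001]
ft_force: [-0.2, 0.6, -3.7]
grip_width: 0.0513
grasp_force: 64.1
```

```bash
python3 -c "
from h import *
from workcell import camera
plan([.55,.099,.115],1.54)
c=[camera(n)['image'][:,:,::-1] for n in('scene','top')]
a=cv2.resize(c[0][170:270,260:360],None,fx=4,fy=4);b=cv2.resize(c[1][150:250,220:320],None,fx=4,fy=4)
cv2.imwrite('pics/p2.png',np.hstack([a,b]))"
```

```text
shift [-0.3 -1.6 40.5] twist -0.3 at [0.5485 0.0988 0.1555] t 6.03 F [-0.2  0.6 -3.7] w 0.0513 tool z [-0.002 -0.    -1.   ] j6 -1.36
```

View pics/p2.png

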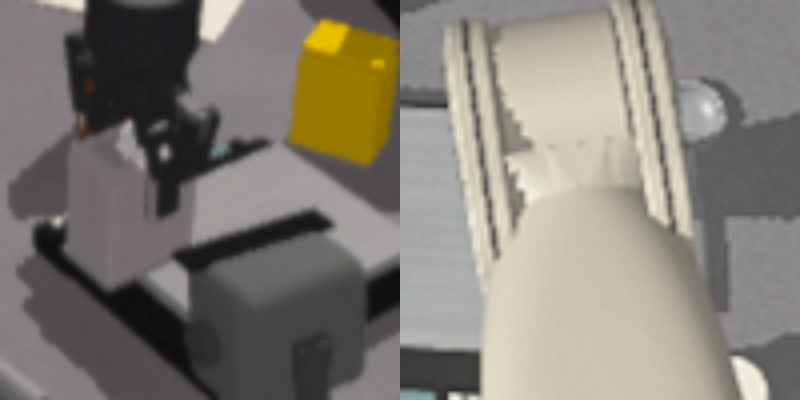

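The tin is held upright, its label end above the scale plate's right edge (scene half (165,250)). I'll use that edge to lean it back in the grip.

Emit:
{"fn": "carry_out", "kwargs": {
  "plan": [
    {"dx": 5,"dy": 0,"dz": 10,"twist": 0,"fingers": 1},
    {"dx": 5,"dy": 0,"dz": 25,"twist": 0,"fingers": 1},
    {"dx": 5,"dy": 0,"dz": 38,"twist": 0,"fingers": 1},
    {"dx": 5,"dy": 0,"dz": 44,"twist": 0,"fingers": 1},
    {"dx": 5,"dy": 0,"dz": 44,"twist": 0,"fingers": 1}
  ]
}}

```text
clock: 6.55
eef_pos: [0.5471, 0.0933, 0.1098]
tool_rot: [-0.693, 0.721, 0.001, -0.002]
ft_force: [-0.3, 0.4, -4.6]
grip_width: 0.0515
grasp_force: 64.1
```

Emit:
{"fn": "carry_out", "kwargs": {
  "plan": [
    {"dx": 0,"dy": 0,"dz": 1,"twist": 0,"fingers": 1},
    {"dx": 0,"dy": 0,"dz": 2,"twist": 0,"fingers": 1},
    {"dx": 0,"dy": 0,"dz": 3,"twist": 0,"fingers": 1},
    {"dx": 0,"dy": 0,"dz": 4,"twist": 0,"fingers": 1},
    {"dx": 0,"dy": 0,"dz": 5,"twist": 0,"fingers": 1}
  ]
}}

```text
clock: 6.97
eef_pos: [0.5493, 0.0941, 0.1078]
tool_rot: [-0.694, 0.72, -0.0, 0.0]
ft_force: [-0.8, 0.3, -3.4]
grip_width: 0.0514
grasp_force: 64.1
```

Emit:
{"fn": "carry_out", "kwargs": {
  "plan": [
    {"dx": 0,"dy": 0,"dz": 1,"twist": 0,"fingers": 1},
    {"dx": 0,"dy": 0,"dz": 2,"twist": 0,"fingers": 1},
    {"dx": 0,"dy": 0,"dz": 3,"twist": 0,"fingers": 1},
    {"dx": 0,"dy": 0,"dz": 3,"twist": 0,"fingers": 1},
    {"dx": 0,"dy": 0,"dz": 3,"twist": 0,"fingers": 1}
  ]
}}

```text
clock: 7.38
eef_pos: [0.5489, 0.094, 0.1042]
tool_rot: [-0.694, 0.72, 0.0, -0.0]
ft_force: [0.1, -0.5, -3.8]
grip_width: 0.0515
grasp_force: 64.1
```

Emit:
{"fn": "carry_out", "kwargs": {
  "plan": [
    {"dx": 0,"dy": 0,"dz": 1,"twist": 0,"fingers": 1},
    {"dx": 0,"dy": 0,"dz": 2,"twist": 0,"fingers": 1},
    {"dx": 0,"dy": 0,"dz": 3,"twist": 0,"fingers": 1},
    {"dx": 0,"dy": 0,"dz": 3,"twist": 0,"fingers": 1},
    {"dx": 0,"dy": 0,"dz": 3,"twist": 0,"fingers": 1}
  ]
}}

```text
clock: 7.8
eef_pos: [0.5488, 0.094, 0.1011]
tool_rot: [-0.694, 0.72, 0.0, -0.0]
ft_force: [0.0, -0.1, -4.3]
grip_width: 0.0513
grasp_force: 64.1
```

```bash
python3 -c "
from h import *
print(ray('t',np.array([(375,42),(364,190),(353,340),(5,20)])/5+[180,170],.06).round(4))
print(ray('s',np.array([(85,238),(212,355),(510,262),(335,135)])/5+[265,180],.06).round(4))
"
```

```text
[[0.6207 0.125  0.06  ]
 [0.5389 0.129  0.06  ]
 [0.4567 0.133  0.06  ]
 [0.6281 0.3282 0.06  ]]
[[0.4617 0.1326 0.06  ]
 [0.5908 0.1212 0.06  ]
 [0.6378 0.3232 0.06  ]
 [0.4761 0.3334 0.06  ]]
```

Emit:
{"fn": "carry_out", "kwargs": {
  "plan": [
    {"dx": 0,"dy": 0,"dz": -8,"twist": 0,"fingers": 1},
    {"dx": 0,"dy": 0,"dz": -15,"twist": 0,"fingers": 1},
    {"dx": -11,"dy": 0,"dz": -15,"twist": 0,"fingers": 1},
    {"dx": -11,"dy": 0,"dz": -11,"twist": 0,"fingers": 1},
    {"dx": -11,"dy": 0,"dz": -9,"twist": 0,"fingers": 1}
  ]
}}

```text
clock: 8.22
eef_pos: [0.5496, 0.1058, 0.1104]
tool_rot: [-0.694, 0.72, -0.0, 0.0]
ft_force: [-1.0, 0.7, -3.7]
grip_width: 0.0515
grasp_force: 64.1
```

Emit:
{"fn": "carry_out", "kwargs": {
  "plan": [
    {"dx": 0,"dy": 0,"dz": 1,"twist": 0,"fingers": 1},
    {"dx": 0,"dy": 0,"dz": 2,"twist": 0,"fingers": 1},
    {"dx": 0,"dy": 0,"dz": 3,"twist": 0,"fingers": 1},
    {"dx": 0,"dy": 0,"dz": 4,"twist": 0,"fingers": 1},
    {"dx": 0,"dy": 0,"dz": 4,"twist": 0,"fingers": 1}
  ]
}}

```text
clock: 8.63
eef_pos: [0.5488, 0.1048, 0.1075]
tool_rot: [-0.694, 0.72, 0.0, -0.0]
ft_force: [-4.4, -1.5, 6.0]
grip_width: 0.0514
grasp_force: 65.0
```

Contact is made at z 0.1075. Pressing gently.

Emit:
{"fn": "carry_out", "kwargs": {
  "plan": [
    {"dx": 0,"dy": 0,"dz": 1,"twist": 0,"fingers": 1},
    {"dx": 0,"dy": 0,"dz": 2,"twist": 0,"fingers": 1},
    {"dx": 0,"dy": 0,"dz": 3,"twist": 0,"fingers": 1},
    {"dx": 0,"dy": 0,"dz": 3,"twist": 0,"fingers": 1},
    {"dx": 0,"dy": 0,"dz": 3,"twist": 0,"fingers": 1}
  ]
}}

```text
clock: 9.05
eef_pos: [0.5487, 0.1046, 0.1073]
tool_rot: [-0.694, 0.72, -0.0, 0.001]
ft_force: [-10.6, -2.4, 19.6]
grip_width: 0.0514
grasp_force: 66.6
```

Emit:
{"fn": "carry_out", "kwargs": {
  "plan": [
    {"dx": 0,"dy": 0,"dz": 1,"twist": 0,"fingers": 1},
    {"dx": 0,"dy": 0,"dz": 2,"twist": 0,"fingers": 1},
    {"dx": 0,"dy": 0,"dz": 3,"twist": 0,"fingers": 1},
    {"dx": 0,"dy": 0,"dz": 3,"twist": 0,"fingers": 1},
    {"dx": 0,"dy": 0,"dz": 3,"twist": 0,"fingers": 1}
  ]
}}

```text
clock: 9.47
eef_pos: [0.5488, 0.1041, 0.1069]
tool_rot: [-0.694, 0.72, -0.001, 0.001]
ft_force: [-15.2, -5.8, 34.8]
grip_width: 0.0515
grasp_force: 68.1
```

Emit:
{"fn": "carry_out", "kwargs": {
  "plan": [
    {"dx": 0,"dy": 0,"dz": 1,"twist": 0,"fingers": 1},
    {"dx": 0,"dy": 0,"dz": 2,"twist": 0,"fingers": 1},
    {"dx": 0,"dy": 0,"dz": 3,"twist": 0,"fingers": 1},
    {"dx": 0,"dy": 0,"dz": 3,"twist": 0,"fingers": 1},
    {"dx": 0,"dy": 0,"dz": 3,"twist": 0,"fingers": 1}
  ]
}}

```text
clock: 9.88
eef_pos: [0.5493, 0.103, 0.106]
tool_rot: [-0.693, 0.721, -0.002, 0.001]
ft_force: [-17.3, -9.8, 45.1]
grip_width: 0.0515
grasp_force: 69.3
```

Emit:
{"fn": "carry_out", "kwargs": {
  "plan": [
    {"dx": 0,"dy": 0,"dz": 1,"twist": 0,"fingers": 1},
    {"dx": 0,"dy": 0,"dz": 2,"twist": 0,"fingers": 1},
    {"dx": 0,"dy": 0,"dz": 3,"twist": 0,"fingers": 1},
    {"dx": 0,"dy": 0,"dz": 3,"twist": 0,"fingers": 1},
    {"dx": 0,"dy": 0,"dz": 3,"twist": 0,"fingers": 1}
  ]
}}

```text
clock: 10.3
eef_pos: [0.5495, 0.1015, 0.1048]
tool_rot: [-0.693, 0.721, -0.004, 0.001]
ft_force: [-19.9, -14.9, 54.8]
grip_width: 0.0515
grasp_force: 70.6
```

Emit:
{"fn": "carry_out", "kwargs": {
  "plan": [
    {"dx": 0,"dy": 0,"dz": 1,"twist": 0,"fingers": 1},
    {"dx": 0,"dy": 0,"dz": 2,"twist": 0,"fingers": 1},
    {"dx": 0,"dy": 0,"dz": 3,"twist": 0,"fingers": 1},
    {"dx": 0,"dy": 0,"dz": 3,"twist": 0,"fingers": 1},
    {"dx": 0,"dy": 0,"dz": 3,"twist": 0,"fingers": 1}
  ]
}}

```text
clock: 10.72
eef_pos: [0.55, 0.0995, 0.1028]
tool_rot: [-0.693, 0.721, -0.006, -0.0]
ft_force: [-21.6, -19.2, 61.0]
grip_width: 0.0517
grasp_force: 71.3
```

Emit:
{"fn": "carry_out", "kwargs": {
  "plan": [
    {"dx": 0,"dy": 0,"dz": -8,"twist": 0,"fingers": 1},
    {"dx": 0,"dy": 0,"dz": -25,"twist": 0,"fingers": 1},
    {"dx": 0,"dy": 0,"dz": -50,"twist": 0,"fingers": 1},
    {"dx": 0,"dy": 0,"dz": -80,"twist": 0,"fingers": 1},
    {"dx": 0,"dy": 0,"dz": -80,"twist": 0,"fingers": 1}
  ]
}}

```text
clock: 11.13
eef_pos: [0.5531, 0.1054, 0.1775]
tool_rot: [-0.694, 0.72, -0.003, 0.005]
ft_force: [2.1, -0.6, -3.1]
grip_width: 0.0515
grasp_force: 64.5
```

```bash
python3 -c "
from h import *
from workcell import camera
c=camera('scene')['image'][:,:,::-1];cv2.imwrite('pics/p3.png',c)
plan([.55,.105,.12],1.54)
# dominant line segments on the held tin (pixel crop)
o=[.55,.105,.15];u=proj('s',o)[0].astype(int);print(u)
g=cv2.cvtColor(c[u[1]-50:u[1]+60,u[0]-50:u[0]+50].copy(),6);g=cv2.resize(g,None,fx=4,fy=4,interpolation=cv2.INTER_CUBIC)
l=cv2.createLineSegmentDetector().detect(g)[0][:,0]/4+np.r_[u-50,u-50]
for s in l:
    L=np.hypot(*(s[2:]-s[:2]))
    if L>12:print(s.round(1),round(L,1))
"
```

```text
shift [ 0.5  2.6 54.8] twist -0.4 at [0.5522 0.1053 0.1748] t 11.18 F [ 0.9  0.6 -3.8] w 0.0514 tool z [ 0.008  0.002 -1.   ] j6 -1.34
[295 221]
[295.7 191.9 281.6 199.4] 16.0
[327.6 206.2 312.2 212.9] 16.8
[280.8 191.5 278.8 173. ] 18.6
[303.3 232.8 338.5 221.9] 36.9
[318.6 190.7 314.7 204.9] 14.7
[342.1 267.6 343.8 280.6] 13.1
[339.9 227.3 312.4 235.8] 28.8
[344.7 215.9 329.8 205.6] 18.1
[280.9 229.2 290.2 237. ] 12.1
[290.9 236.2 307.7 250.4] 22.0
[313.6 270.5 269.8 232.8] 57.8
[305.5 228.7 293.6 235.5] 13.7
```

```bash
cat > ov.py <<'E'
from h import *
im=cv2.imread('pics/p3.png');x,y,k=262,150,10
im=cv2.resize(im[y:y+92,x:x+70],None,fx=k/2*1.3,fy=k/2*1.3,interpolation=cv2.INTER_CUBIC);k=6.5
im=np.uint8(255*np.clip(im/255*1.3,0,1)**.7);o=[im.copy()]
P=np.array([.5525,.1053,.1765+.019]);yaw=1.54
for th,col in((0,(0,255,0)),(.18,(0,0,255))):
    V=np.array([(a,b,d) for a in(-.038,.038) for b in(-.026,.026) for d in(-.0665,.0295)])
    q=(proj('s',Rh(yaw,-th).apply(V)+P)-[x,y])*k
    print(th,(q/k+[x,y]).round(1).tolist())
    for i in range(8):
        for b in(1,2,4):
            if not i&b:cv2.line(im,*[tuple(map(int,q[j])) for j in(i,i|b)],col,1)
out=np.hstack([o[0],im])[:, :800];out=cv2.resize(out,None,fx=min(1,800/(out.shape[1])),fy=1) if out.shape[1]>800 else out
cv2.imwrite('pics/p3o.png',np.hstack([o[0],im])[:598,:910] if False else cv2.resize(np.hstack([o[0],im]),(800,int(598*800/910))))
E
python3 ov.py
```

```text
0 [[290.6, 237.3], [292.0, 208.5], [279.1, 227.8], [279.8, 199.4], [311.8, 227.3], [314.1, 199.0], [300.1, 218.4], [301.7, 190.4]]
0.18 [[294.1, 237.2], [290.4, 211.4], [282.6, 227.8], [278.4, 202.2], [315.0, 223.7], [312.6, 197.8], [303.2, 214.8], [300.2, 189.2]]
```

View pics/p3o.png

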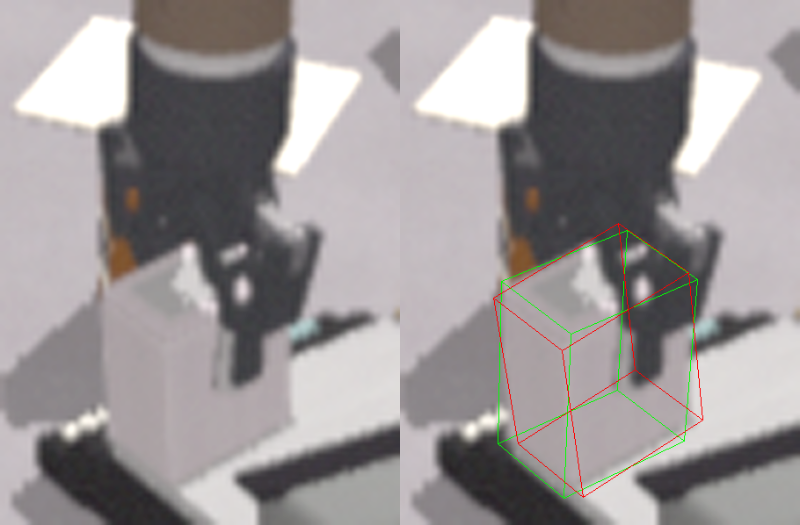

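Against the overlays (green 0, red 0.18 rad), the tin's vertical edges, e.g. (104,285)→(110,450), lie about halfway between, so it leans back roughly 0.09 rad. The fit puts the reader tilt near the 0.15 minimum, so that is well within tolerance. Now turning it to the reader.

Emit:
{"fn": "carry_out", "kwargs": {
  "plan": [
    {"dx": 0,"dy": 0,"dz": -15,"twist": 7,"fingers": 1},
    {"dx": 0,"dy": 0,"dz": -30,"twist": 14,"fingers": 1},
    {"dx": 0,"dy": 0,"dz": -45,"twist": 21,"fingers": 1},
    {"dx": 0,"dy": 0,"dz": -60,"twist": 28,"fingers": 1},
    {"dx": 0,"dy": 0,"dz": -72,"twist": 35,"fingers": 1}
  ]
}}

```text
clock: 11.6
eef_pos: [0.549, 0.1048, 0.2423]
tool_rot: [-0.442, 0.897, 0.0, -0.001]
ft_force: [0.2, -0.2, -3.6]
grip_width: 0.0516
grasp_force: 64.2
```

Emit:
{"fn": "carry_out", "kwargs": {
  "plan": [
    {"dx": 0,"dy": 0,"dz": 0,"twist": 7,"fingers": 1},
    {"dx": 0,"dy": 0,"dz": 0,"twist": 14,"fingers": 1},
    {"dx": 0,"dy": 0,"dz": 0,"twist": 21,"fingers": 1},
    {"dx": 0,"dy": 0,"dz": 0,"twist": 28,"fingers": 1},
    {"dx": 0,"dy": 0,"dz": 0,"twist": 35,"fingers": 1}
  ]
}}

```text
clock: 12.02
eef_pos: [0.5486, 0.1047, 0.2409]
tool_rot: [-0.152, 0.988, -0.0, -0.002]
ft_force: [-0.4, 0.4, -3.3]
grip_width: 0.0511
grasp_force: 64.2
```

Emit:
{"fn": "carry_out", "kwargs": {
  "plan": [
    {"dx": 0,"dy": 0,"dz": 0,"twist": 7,"fingers": 1},
    {"dx": 0,"dy": 0,"dz": 0,"twist": 14,"fingers": 1},
    {"dx": 0,"dy": 0,"dz": 0,"twist": 21,"fingers": 1},
    {"dx": 0,"dy": 0,"dz": 0,"twist": 29,"fingers": 1},
    {"dx": 0,"dy": 0,"dz": 0,"twist": 29,"fingers": 1}
  ]
}}

```text
clock: 12.43
eef_pos: [0.5486, 0.1048, 0.241]
tool_rot: [0.098, 0.995, -0.001, -0.002]
ft_force: [0.4, 0.5, -4.0]
grip_width: 0.0516
grasp_force: 64.2
```

```bash
python3 -c "
from h import *
plan([.625,.020,.248],-.2)"
```

```text
shift [-91.4 -68.2  -7.2] twist 0.2 at [0.5486 0.1048 0.241 ] t 12.43 F [ 0.4  0.5 -4. ] w 0.0516 tool z [-0.003 -0.001 -1.   ] j6 0.39
```

Emit:
{"fn": "carry_out", "kwargs": {
  "plan": [
    {"dx": 0,"dy": -25,"dz": -4,"twist": 0,"fingers": 1},
    {"dx": -15,"dy": -50,"dz": -7,"twist": 0,"fingers": 1},
    {"dx": -40,"dy": -68,"dz": -7,"twist": 0,"fingers": 1},
    {"dx": -70,"dy": -68,"dz": -7,"twist": 0,"fingers": 1},
    {"dx": -91,"dy": -68,"dz": -7,"twist": 0,"fingers": 1}
  ]
}}

```text
clock: 12.85
eef_pos: [0.6268, 0.0187, 0.249]
tool_rot: [0.097, 0.995, -0.0, -0.0]
ft_force: [0.7, 0.2, -3.5]
grip_width: 0.0514
grasp_force: 64.7
```

Emit:
{"fn": "carry_out", "kwargs": {
  "plan": [
    {"dx": 0,"dy": 0,"dz": 0,"twist": 0,"fingers": 1},
    {"dx": 0,"dy": 0,"dz": 0,"twist": 0,"fingers": 1},
    {"dx": 0,"dy": 0,"dz": 0,"twist": 0,"fingers": 1},
    {"dx": 0,"dy": 0,"dz": 0,"twist": 0,"fingers": 1},
    {"dx": 0,"dy": 0,"dz": 0,"twist": 0,"fingers": 1}
  ]
}}

```text
clock: 13.27
eef_pos: [0.6247, 0.0211, 0.2504]
tool_rot: [0.096, 0.995, -0.0, -0.0]
ft_force: [-0.6, -0.7, -4.5]
grip_width: 0.051
grasp_force: 64.5
```

```bash
python3 -c "
from h import *
from workcell import camera,bot
plan([.625,.020,.248],-.2)
c=camera('scene')['image'][:,:,::-1];cv2.imwrite('pics/fin.png',c)
# tin metal vs. model: lines near the tin
T=np.r_[bot.get_obs()['eef_pos']]+[0,0,.019]
for th in(0,.1,.2):
  V=np.array([(a,b,d) for a in(-.038,.038) for b in(-.026,.026) for d in(-.0665,.0295)])
  print(th,proj('s',Rh(-.2,-th).apply(V)+T).round(1).tolist())
u=proj('s',T)[0].astype(int)
g=cv2.resize(cv2.cvtColor(c[u[1]-50:u[1]+50,u[0]-50:u[0]+50].copy(),6),None,fx=4,fy=4,interpolation=cv2.INTER_CUBIC)
l=cv2.createLineSegmentDetector().detect(g)[0][:,0]/4+np.r_[u-50,u-50]
for s in l:
    if np.hypot(*(s[2:]-s[:2]))>8 and abs(s[3]-s[1])>2*abs(s[2]-s[0]):print(s.round(1))
"
```

```text
shift [-0.5 -1.   2.4] twist 0.4 at [0.6247 0.0211 0.2504] t 13.27 F [-0.6 -0.7 -4.5] w 0.051 tool z [-0.  0. -1.] j6 0.23
0 [[273.9, 225.2], [274.5, 193.5], [291.9, 219.8], [293.3, 188.5], [288.2, 242.4], [289.5, 210.0], [306.8, 236.4], [309.1, 204.3]]
0.1 [[275.1, 227.7], [273.9, 194.3], [293.1, 222.3], [292.7, 189.3], [289.5, 242.6], [288.9, 208.0], [308.2, 236.6], [308.5, 202.4]]
0.2 [[276.4, 230.2], [273.5, 195.3], [294.4, 224.7], [292.2, 190.3], [290.8, 242.5], [288.3, 206.0], [309.6, 236.5], [307.9, 200.4]]
[309.9 159.1 309.  172.1]
[276.8 177.  276.3 159.1]
[292.7 227.9 292.8 218.8]
[307.3 248.8 306.8 238.2]
[298.8 217.9 298.8 226.7]
[276.5 194.9 278.3 185.2]
[320.1 175.3 314.4 195. ]
[300.2 225.1 300.4 216.7]
[268.1 201.8 263.3 183.7]
[304.9 215.4 304.9 224.2]
[280.7 207.3 280.8 217. ]
[282.7 218.5 282.7 207.9]
[290.9 217.6 291.  232.3]
[307.8 216.  307.8 226.3]
```

The label's edges in the scene image are near vertical (292.7 and 307.8 px), matching a lean of about 0.09 rad, and its position fits the model. I'm handing in.

```bash
python3 -c "
from workcell import job_done
print(job_done())"
```

```text
the job is handed in; nothing more can be done
None
```

I pressed the lid home on the scale, then lifted the tin and handed in with it held still in front of the reader, label about 10 cm from the window; I got no verdict back. The main uncertainty is the tilt: the tin leans back about 0.09 rad, and I estimate the head tilts 0.12 to 0.2 rad, against a 0.22 rad limit.

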